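# Try a seal's taper shank in the cutting post and free it with the drift

### The job

Try the fit of the stone seal's tapered shank in the seal-cutting post: take the seal from its wooden rack, work it down into the post's bore with a gentle twisting push until its collar sits fully home on the post, and let go of it. Then drive the steel drift, nose first, through the slot in the post under the shank until the drift's full height has lifted the seal free, and leave both standing there. Never press the post more than 2.5 mm down on its spring foot, and leave the ink bottle, dish and paperweight where they are.

Things in the scene. Friction and masses are not known exactly. Their poses are not given: they have to be found in the camera images.
- seal_mid (a point): Centre of the loose seal's light marble block, the part to grip: 22 x 22 mm, 42 mm tall, upright; x, y square to its faces, z up. Under the block are a round steel collar (40 mm diameter, 8 mm thick), a steel shank tapering from 26 to 21 mm diameter over 40 mm, and a pin 10 mm diameter, 19 mm long: 59 mm in all below the collar's underside. 0.35 kg.
- collar (a point): Centre of the underside of the seal's collar, 29 mm below seal_mid, z up. Home means that this underside lies on the post's top face.
- rack: Fixed wooden block, 64 x 64 mm, 70 mm tall, with a 32 mm hole in which the seal hangs by its collar at the start; origin at the centre of its underside.
- post_mouth (a point): Centre of the post's top face and of its bore's 31 mm mouth; z up, x along the slot. The post is a dark steel head 52 x 52 mm, top 106 mm above the table, on a fixed wooden base 130 x 130 x 14 mm. Four bright sprung jaws line the bore and grip the shank over its last 12 mm, ever harder.
- post (a joint): How far the post's head is pressed down on its spring foot (m; 0 at rest, grows downwards; 1 mm per 8 N; 0.0025 is the limit). A straight push needs over 25 N to get home; turning the seal to and fro (1.4 rad a swing) while pushing 1 to 3 mm a swing needs 6 to 16 N. The seated shank then stays by itself.
- slot_floor (a point): Centre of the slot's floor on the bore's axis, 40 mm above the table. The slot runs through the head along this point's x axis, open at both ends, 15 mm wide, 26 mm tall; its floor runs on as a sill 30 mm wide to 53 mm either side of the axis. The pin of the seated seal ends 7 mm above the floor.
- drift_head (a point): Centre of the head of the loose steel drift (wedge), the part to grip: a dark block 30 mm long (x), 18 mm wide, 44 mm tall, standing on the table. x points to the nose, z up. The bar is 10 mm wide with a flat underside; its top rises from 5 mm at the nose to 19 mm at 60 mm behind it, then is level up to the head. 0.25 kg.
- drift_nose (a point): Tip of the drift's nose at the height of its underside, 165 mm ahead of and 22 mm below drift_head. Driving it under the pin takes 8 to 25 N along the slot and lifts the seal 12 mm; it is far enough when its nose is 65 to 100 mm past the bore's axis.
- ink: Bystander: black plastic ink bottle with white cap, 48 mm diameter, 85 mm tall; origin at centre of its underside.
- dish: Bystander: white porcelain dish, 84 mm diameter, 24 mm tall; origin at centre of its underside.
- weight: Bystander: dark wooden paperweight bar, 30 x 150 x 18 mm (long side along its y); origin at centre of its underside.
Things that resemble listed ones, but are neither listed nor needed, are in the scene too. What is shaped like the part that bears seal_mid but orange or purple is not meant.

How it is judged:
On the way, in this order (a step that is already met when the one before it is completed fails the run):
1. the seal's collar is fully home on the post (within 2 mm) and the seal has been let go (z of collar in the frame of post_mouth below 0.002 m and horizontal distance between collar and post_mouth below 0.004 m and angle between the z axis of collar and the z axis of post_mouth, either way round below 0.06 rad and contact force between the fingers and seal below 0.1 N), for 0.2 s.
2. the drift bears on the pin of the seal, which is still home (within 4 mm) and not held (contact force between drift and seal above 1 N and z of collar in the frame of post_mouth below 0.004 m and horizontal distance between collar and post_mouth below 0.004 m and angle between the z axis of collar and the z axis of post_mouth, either way round below 0.06 rad and contact force between the fingers and seal below 0.1 N), for 0.04 s.
At the end, for the whole second after the job is handed in: The seal stands in the bore (within 4 mm of its axis, under 0.06 rad off upright), collar 10 to 14.5 mm above the post, lifted by the drift lying on the slot floor (within 3 mm), nose 57 to 140 mm past the bore axis, head within 112 mm of it on the other side; both at rest and let go (z of collar in the frame of post_mouth between 0.01 and 0.0145 m and horizontal distance between collar and post_mouth below 0.004 m and angle between the z axis of collar and the z axis of post_mouth, either way round below 0.06 rad and z of drift_nose in the frame of slot_floor between -0.003 and 0.003 m and horizontal distance between drift_nose and slot_floor between 0.057 and 0.14 m and horizontal distance between drift_head and slot_floor below 0.112 m and linear speed of each of seal, drift below 0.01 m/s); the robot touches nothing.
It fails at once if the post is pressed more than 2.5 mm down on its spring foot (value of joint post above 0.0025 m).
It fails at once if the ink bottle, dish or paperweight is moved more than 20 mm (distance of any of ink, dish, weight from where it was at the start of the episode above 0.02 m).
It also fails if it takes over 72 s, if anything falls off the work surface, if the arm or the gripper's body presses on something with over 40 N, if the wrist force passes 120 N, or if a joint passes its speed limit or range.

### The arm

A 7-joint arm with a two-finger parallel gripper is mounted at the origin on the work surface. World frame = base frame: x ahead of the robot, y to its left, z up, the work surface at z = 0. Lengths are in m, angles in rad, forces in N, time in s.
With the tool pointing down it reaches from about 0.425 to 0.95 m from the base axis. Payload 4.7 kg.
Tool frame: the origin (TCP) lies between the finger pads; the fingertips stand 25 mm ahead of it and the grasp point (between the pads) lies 6 mm ahead of it; x points along the fingers, z is the direction in which the jaws open and shut, and the axes are right-handed (so a half turn about x gives the same grasp; the last joint's range is limited). The gripper opens to 85 mm and grips with 20 to 120 N. Pads are 22 mm wide; open, the fingers measure 114 mm over their backs; the gripper's body (76 mm by 85 mm) begins 54 mm behind the grasp point. The pads swing forward as they close: fully open they stand 13 mm farther back than shut.
Start: joints at [1.116, 0.469, -0.049, 1.532, 0.024, 1.141, -0.082], TCP at [0.279, -0.615, 0.256] pointing down, gripper open.
Joint ranges: [-2.59, 2.59], [-0.33, 1.99], [-1.39, 1.29], [0.1, 2.45], [-1.04, 4.18], [0.21, 1.99], [-2.66, 2.66]. Speed limits (rad/s): [2.57, 2.57, 3.14, 3.14, 3.14, 3.14, 3.14].

### API

Orientations are given as a 3x3 rotation matrix whose columns are the frame's x, y, z axes.
In Python, from rig import * gives the robot as it stands. Calls block until the motion is done:
- movep(position, orientation): joint-space move of the TCP to a pose.
- move_l(position, attitude=None, feed=0.15, until_force=None): straight line of the TCP; attitude=None keeps the orientation; feed is the mean speed in m/s. With until_force (N) it stops when the force on the tool has changed by that much, and returns True; else False.
- move_joints(angles): joint-space move.
- command_gripper(opening, newtons=None): finger opening in m; newtons is the grip in N (None keeps the last); returns when the fingers have stopped.
- sleep(seconds).
- inverse_kinematics(position, orientation): joint angles nearest the present ones, or None.
- sense(): the state.
- camera(name): name is "scene" or "top"; returns (picture, depth): 400x640x3 uint8, red, green, blue; 400x640 float32, m along the optical axis (not along the pixel's ray), 0 where there is no reading.
- camera_params(name): a dict with "K" (3x3 intrinsics, pixels), "dist" ([k1, k2, p1, p2, k3] as OpenCV has them; the pictures are not rectified), "position" and "rotation" of the camera in the world. Camera axes: x right, y down, z forward; pixel columns grow to the right and rows downward; lengths in m; the calibration is good to about 2 mm. A picture is of the moment at which its call begins. camera_params takes no time and is no camera call.
A pose or a line that the arm cannot do raises Unreachable and nothing moves.
- finish_job(): hands the job in, once; it reports no verdict.
The state is a dict: "time_s": time; "joint_pos": joint angles; "qd": joint speeds; "joint_efforts": joint torques, N m; "position": TCP position; "tcp_rot": TCP orientation; "wrist_force": force on the tool from outside, world axes, zero at the start; "ft_torque": the same for the moment, N m; "finger_gap": finger opening in m.
Only numpy, scipy, OpenCV 4.12 (cv2) and the standard library are available. Lean on these libraries where they do the work, as an engineer would, in place of code of your own. Each camera call takes 0.05 s, during which the arm holds its last target. There are 200 camera calls.

## Working session

There is one attempt and no reset: what is moved stays moved. The work goes in short steps, each a Python script; the robot and the scene stay as the last script left them, time stands still between calls to the robot, and variables do not carry over. Pictures are saved under pics/ and viewed, about 8 in all and at most 12, crops included, and the job is handed in when it is done.

```bash
ls; mkdir -p pics; python3 - <<'E'
from rig import *
import cv2,numpy as np
for n in("scene","top"):
    p,d=camera(n); cv2.imwrite(f"pics/{n}0.png",p[:,:,::-1]); np.savez(f"{n}0.npz",p=p,d=d)
    print(n,camera_params(n))
s=sense();print(s)
E
```

```text
pics
scene {'K': array([[372.97670481,   0.        , 316.70053429],
       [  0.        , 372.97670481, 199.30002585],
       [  0.        ,   0.        ,   1.        ]]), 'dist': array([-0.05803296,  0.        ,  0.        ,  0.        ,  0.        ]), 'position': array([1.00661316, 0.10641153, 0.75745861]), 'rotation': array([[-0.19718698,  0.78450265, -0.58793953],
       [ 0.98035992,  0.15569709, -0.1210489 ],
       [-0.00342271, -0.60026162, -0.7997964 ]])}
top {'K': array([[375.01674031,   0.        , 320.24175035],
       [  0.        , 375.01674031, 196.92204383],
       [  0.        ,   0.        ,   1.        ]]), 'dist': array([-0.07484516,  0.        ,  0.        ,  0.        ,  0.        ]), 'position': array([0.30963456, 0.01282516, 1.12979815]), 'rotation': array([[-0.02055815, -0.98346523,  0.17992638],
       [-0.99976172,  0.01890083, -0.01092081],
       [ 0.00733947, -0.18010802, -0.98361946]])}
{'time_s': 0.1, 'joint_pos': array([ 1.11607594,  0.46935075, -0.04864777,  1.53359625,  0.02409057,
        1.14100723, -0.08230677]), 'qd': array([ 0.00081139, -0.0036701 ,  0.00040057, -0.00259319, -0.00042025,
       -0.00093348, -0.00066856]), 'joint_efforts': array([ 1.17686111e-03, -5.11511886e+01, -4.69996990e-02, -2.38391000e+01,
        1.07278110e-02,  4.40522490e-03,  7.50066351e-05]), 'position': array([ 0.27866035, -0.61425159,  0.25536403]), 'tcp_rot': array([[-7.61800621e-04,  9.10672924e-01,  4.13127395e-01],
       [ 1.60490864e-03,  4.13128097e-01, -9.10671511e-01],
       [-9.99998422e-01, -3.07183954e-05, -1.77626809e-03]]), 'wrist_force': array([-0.33636678,  0.41629541, -0.56977497]), 'ft_torque': array([-0.01354868, -0.00568772,  0.01066202]), 'finger_gap': 0.08545983754518897}
```

View pics/scene0.png

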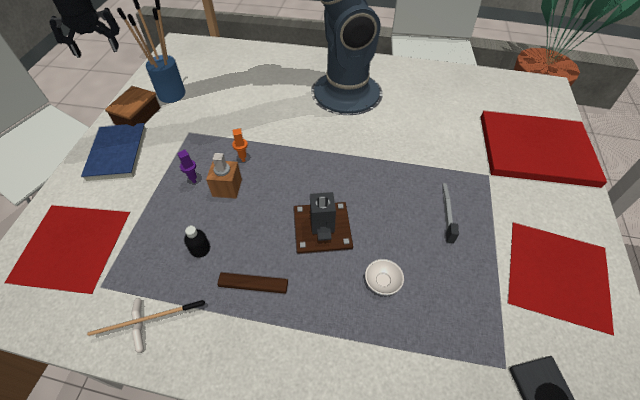

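View pics/top0.png

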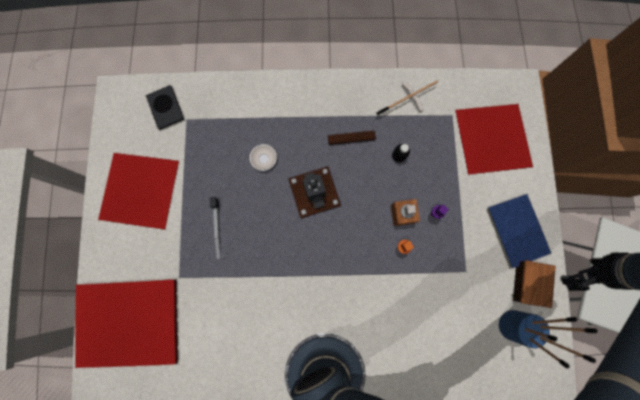

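```bash
cat > h.py <<'E'
from rig import *
import cv2,numpy as np
def px2w(n,uv,z=None,depth=None):
    """pixels -> world, on plane z or at depth"""
    c=camera_params(n); uv=np.float64(uv).reshape(-1,1,2)
    r=cv2.undistortPoints(uv,c["K"],c["dist"]).reshape(-1,2)
    r=np.c_[r,np.ones(len(r))]
    w=r@c["rotation"].T; o=c["position"]
    t=((z-o[2])/w[:,2]) if depth is None else np.asarray(depth)
    return o+w*t[:,None]
def cloud(n,d):
    v,u=np.mgrid[0:400,0:640]; 
    return px2w(n,np.stack([u,v],-1).reshape(-1,2),depth=d.ravel()).reshape(400,640,3)
E
python3 - <<'E'
import numpy as np,cv2
s=np.load("scene0.npz")["p"][:,:,::-1]; t=np.load("top0.npz")["p"][:,:,::-1]
def c(i,u,v,w,h,f): return cv2.resize(i[v:v+h,u:u+w],None,fx=f,fy=f,interpolation=cv2.INTER_CUBIC)
a=np.hstack([c(s,285,180,80,75,5),c(s,195,140,80,75,5)])
b=np.hstack([c(s,415,175,60,75,3),c(t,285,160,60,50,4)[:200],])
b=np.hstack([c(s,415,175,60,75,3)[:225],c(t,285,160,60,56,4)[:225].copy()[:224] if 0 else cv2.resize(t[160:216,285:345],(240,225),interpolation=cv2.INTER_CUBIC),cv2.resize(t[190:265,195:235],(120,225)),cv2.resize(t[190:234,385:430],(230,225))])
b=np.pad(b,((0,0),(0,800-b.shape[1]),(0,0)))
cv2.imwrite("pics/c1.png",np.vstack([a,b]))
E
```

```text
Traceback (most recent call last):
ValueError: all the input array dimensions except for the concatenation axis must match exactly, but along dimension 0, the array at index 0 has size 225 and the array at index 1 has size 200
```

```bash
python3 - <<'E'
import numpy as np,cv2
s=np.load("scene0.npz")["p"][:,:,::-1]; t=np.load("top0.npz")["p"][:,:,::-1]
def c(i,u,v,w,h,f): return cv2.resize(i[v:v+h,u:u+w],None,fx=f,fy=f,interpolation=cv2.INTER_CUBIC)
a=np.hstack([c(s,285,180,80,75,5),c(s,195,140,80,75,5)])
b=np.hstack([c(s,415,175,60,56,4),c(t,285,160,60,56,4),c(t,385,190,60,56,4)])
b=np.pad(b,((0,0),(0,80),(0,0)))
cv2.imwrite("pics/c1.png",np.vstack([a,b]))
E
```

```text
(no output)
```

View pics/c1.png

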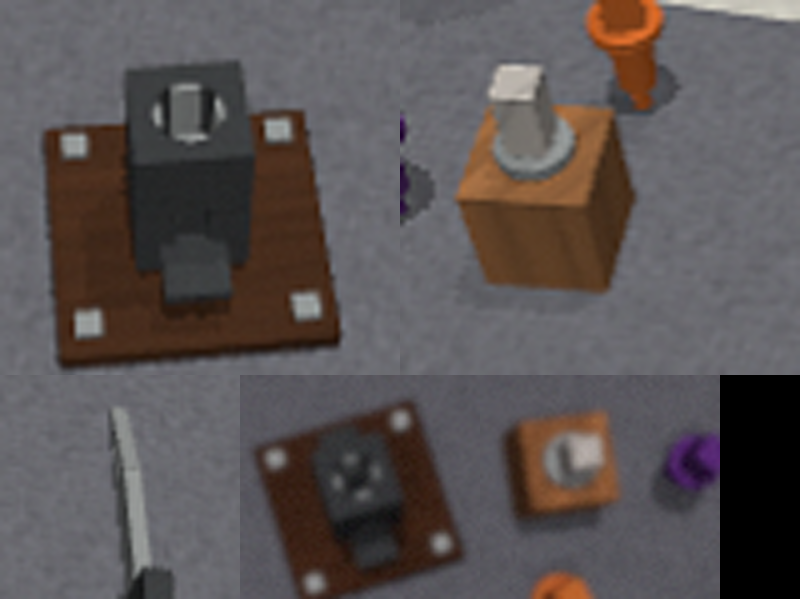

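```bash
python3 - <<'E'
from h import *
def rect(P): 
    r=cv2.minAreaRect(np.float32(P[:,:2]*1000)); return np.round(r[0],1),np.round(r[1],1),round(r[2],1),len(P)
R={}
for n in("scene","top"):
    f=np.load(n+"0.npz"); W=cloud(n,f["d"]); p=f["p"].astype(int); hsv=cv2.cvtColor(f["p"],cv2.COLOR_RGB2HSV)
    print(n)
    def roi(u,v,w,h): 
        m=np.zeros((400,640),bool); m[v:v+h,u:u+w]=1; return m
    post=roi(*((285,180,80,75) if n=="scene" else (285,160,60,60)))
    rack=roi(*((200,145,50,60) if n=="scene" else (388,195,36,34)))
    dr=roi(*((435,175,40,75) if n=="scene" else (203,190,25,75)))
    z=W[:,:,2]
    if n=="scene" : print("table z",np.median(z[300:320,400:450]))
    print("zhist post",np.histogram(z[post],bins=np.arange(-.005,.125,.01))[0])
    print("head",rect(W[post&(abs(z-.106)<.006)]))
    print("sill",rect(W[post&(abs(z-.040)<.006)]))
    m=post&(hsv[:,:,1]<50)&(hsv[:,:,2]>130)&(abs(z-.015)<.012)
    k,l,st,c=cv2.connectedComponentsWithStats(m.astype(np.uint8))
    for i in range(1,k):
        if st[i,4]>4: print("pad",c[i].round(1),(px2w(n,c[i],.016)*1000).round(1))
    print("zhist rack",np.histogram(z[rack],bins=np.arange(-.005,.145,.01))[0])
    print("racktop",rect(W[rack&(abs(z-.070)<.006)&(hsv[:,:,1]>90)]))
    print("sealtop",rect(W[rack&(abs(z-.120)<.006)]))
    print("collar",rect(W[rack&(abs(z-.078)<.004)&(hsv[:,:,1]<60)]))
    print("zhist drift",np.histogram(z[dr],bins=np.arange(-.004,.06,.004))[0])
    print("drhead",rect(W[dr&(abs(z-.044)<.006)]))
    B=W[dr&(abs(z-.015)<.010)&(f["p"].min(2)>135)]
    if len(B): print("bar",rect(B))
E
```

```text
scene
table z 0.0013093112644890215
zhist post [3100 1284  521   31  231   42   40   68   88  104  157  311]
head (array([533.2,  20.9]), array([54., 52.]), 16.6, 422)
sill (array([559.3,  16. ]), array([75.6, 47.5]), 66.9, 233)
pad [340.1 205.4] [[468.8  54.3  16. ]]
pad [299.5 208.5] [[497.3 -41.5  16. ]]
pad [345.9 240.6] [[564.7  83.3  16. ]]
pad [302.1 244.3] [[593.8 -13.1  16. ]]
zhist rack [1688   99   87  110  110  106  116  387   93   37   35   35   81    0]
racktop (array([ 427.1, -245.6]), array([133.8,  66.1]), 2.2, 378)
sealtop (array([ 459. , -243.1]), array([23. , 21.8]), 6.6, 86)
collar (array([ 464.3, -240.4]), array([29.2, 37.8]), 31.3, 87)
zhist drift [ 493 1989  101   49   52  108   47   16   14    9   13   57   37    0
    0]
drhead (array([502.8, 321.5]), array([29.3, 18.9]), 4.6, 98)
bar (array([402.9, 315.7]), array([134.2,   8.6]), 3.0, 112)
top
zhist post [1718  839  466    7  169   13   13   26   25   24   87  199]
head (array([532.7,  18.6]), array([53. , 51.4]), 16.4, 276)
sill (array([531.9,  20.3]), array([107.8,  47.3]), 25.1, 176)
pad [334.8 201.4] [[498.8 -43.1  16. ]]
pad [303.  211.7] [[469.3  53.1  16. ]]
zhist rack [565  60  17  21  20  17  20 332  70   8  13   6  69   0]
racktop (array([ 458.1, -245.8]), array([63.3, 65.1]), 5.9, 308)
sealtop (array([ 457.5, -245.1]), array([22.1, 22.5]), 8.9, 69)
collar (array([ 454.2, -241.6]), array([36.6, 26.7]), 36.6, 56)
zhist drift [564 855 146  33  41  87  29   8   5   3   6  40  24   1   0]
drhead (array([502. , 320.4]), array([30.7, 19.2]), 0.3, 70)
bar (array([438.3, 315.4]), array([75.5,  6.1]), 4.9, 48)
```

```bash
cat >> h.py <<'E'
def R(deg):
    """tool down, jaws along heading deg"""
    a=np.radians(deg); z=np.array([np.cos(a),np.sin(a),0]); x=np.array([0,0,-1.])
    return np.c_[x,np.cross(z,x),z]
def st(t=""):
    s=sense(); print(t,"t %.2f"%s["time_s"],(s["position"]*1000).round(1),"F",s["wrist_force"].round(1),"gap %.4f"%s["finger_gap"],"q7 %.2f"%s["joint_pos"][6])
    return s
E
python3 - <<'E'
from h import *
S=np.array([.4583,-.2445]);zg=.107
movep([*S,.20],R(-82.5)); command_gripper(.050); st("above")
move_l([*S,zg],feed=.1); st("down")
command_gripper(.0,20); st("sq1")
command_gripper(.045); move_l([*S,.140]); movep([*S,.140],R(7.5)); move_l([*S,zg],feed=.1); st("down2")
command_gripper(.0,80); st("grip")
for n in("scene","top"):
    p,d=camera(n); cv2.imwrite(f"pics/{n}1.png",p[:,:,::-1]); np.savez(f"{n}1.npz",p=p,d=d)
E
```

```text
above t 2.08 [ 458.3 -244.7  200. ] F [-0.7 -0.7 -0. ] gap 0.0501 q7 -1.09
down t 3.16 [ 458.8 -244.7  107.5] F [-0.3 -0.7  0.7] gap 0.0499 q7 -1.12
sq1 t 3.51 [ 458.6 -244.6  107.6] F [-1.9 -0.   4.3] gap 0.0222 q7 -1.12
down2 t 5.97 [ 458.3 -244.3  106.8] F [ 0.4 -0.9  0.5] gap 0.0453 q7 0.25
grip t 6.29 [ 458.7 -244.8  107.8] F [-0.6 -1.   4.3] gap 0.0211 q7 0.25
```

```bash
python3 - <<'E'
from h import *
S=np.array([.4583,-.2445]);P=np.array([.5325,.0200])
move_l([*S,.245],feed=.15); st("lift")
movep([*P,.235],R(16.5)); sleep(.2); st("over")
for n in("scene","top"):
    p,d=camera(n); cv2.imwrite(f"pics/{n}2.png",p[:,:,::-1]); np.savez(f"{n}2.npz",p=p,d=d)
p=np.load("scene2.npz")["p"][:,:,::-1]
cv2.imwrite("pics/c2.png",cv2.resize(p[60:260,240:420],None,fx=3,fy=3,interpolation=cv2.INTER_CUBIC))
E
```

```text
lift t 7.46 [ 457.4 -244.3  243.8] F [ 0.7  0.4 -3.4] gap 0.0210 q7 0.38
over t 8.72 [532.6  18.  234.9] F [-0.5  0.3 -3.5] gap 0.0210 q7 -0.07
```

View pics/c2.png

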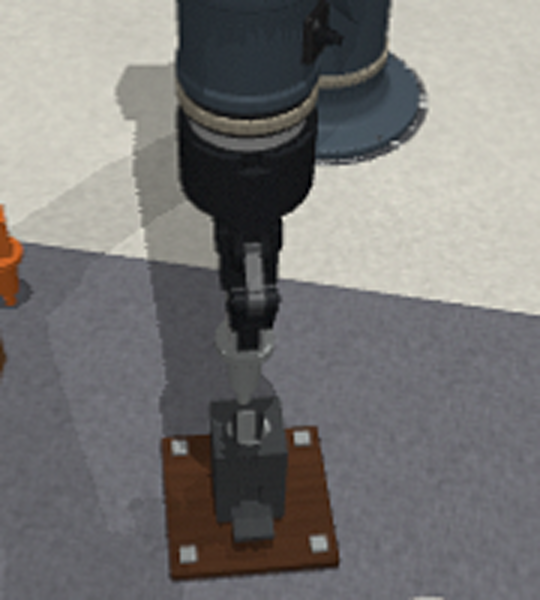

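```bash
python3 - <<'E'
from h import *
st()
def rect(P): 
    r=cv2.minAreaRect(np.float32(P[:,:2]*1000)); return np.round(r[0],1),np.round(r[1],1),round(r[2],1),len(P)
f=np.load("scene2.npz"); W=cloud("scene",f["d"]); z=W[:,:,2]
near=(abs(W[:,:,0]-.533)<.06)&(abs(W[:,:,1]-.02)<.05)
print("head",rect(W[near&(abs(z-.106)<.005)]))
c=camera_params("scene"); 
for a,b in((.141,.153),(.153,.165),(.165,.177),(.177,.190),(.196,.206)):
    P=W[near&(z>a)&(z<b)]
    if len(P)<5: print(a,len(P)); continue
    o=c["position"][:2]; q=P[:,:2]-o; ctr=np.array([.533,.02])-o; n=ctr/np.hypot(*ctr); l=np.array([-n[1],n[0]])
    s=q@l; dd=q@n
    print(a,len(P),"lateral mm",(s.min()*1000).round(1),(s.max()*1000).round(1),"mid",((s.min()+s.max())*500).round(1),"near surf vs centre",((dd.min()-np.hypot(*ctr))*1000).round(1))
print(l)
E
```

```text
t 8.82 [532.5  18.8 235. ] F [-0.4  0.  -4. ] gap 0.0206 q7 -0.07
head (array([533.5,  20.9]), array([54.7, 51.8]), 16.6, 402)
0.141 14 lateral mm -2.4 5.9 mid 1.8 near surf vs centre -5.0
0.153 18 lateral mm -8.3 12.1 mid 1.9 near surf vs centre -10.5
0.165 35 lateral mm -8.3 12.0 mid 1.9 near surf vs centre -12.1
0.177 37 lateral mm -8.1 12.0 mid 1.9 near surf vs centre -13.5
0.196 109 lateral mm -17.6 21.8 mid 2.1 near surf vs centre -19.9
[ 0.1794887  -0.98376004]
```

```bash
python3 - <<'E'
from h import *
P=np.array([.5329,.0225])
move_l([*P,.220],R(16.5)); sleep(.3); p=np.mean([sense()["position"] for _ in range(5)],0); st("a")
P+=np.array([.5328,.0205])-p[:2]; print(P)
h=move_l([*P,.162],feed=.06,until_force=8); st("down %s"%h)
if not h:
    h=move_l([*P,.161],R(16.5-40),feed=.0015,until_force=8); st("turn %s"%h)
E
```

```text
a t 9.38 [533.1  22.5 220.4] F [-0.   0.1 -3.4] gap 0.0214 q7 -0.09
[0.53258262 0.02051427]
down False t 10.49 [532.6  20.8 162.3] F [-1.6  1.1 -3.9] gap 0.0213 q7 -0.14
turn False t 11.34 [532.5  20.8 161.3] F [-0.5  0.3 -3.2] gap 0.0212 q7 -0.76
```

```bash
python3 - <<'E'
from h import *
P=np.array([.53258,.0205]); z=.161; sgn=1
for i in range(9):
    push=sense()["wrist_force"][2]+3.5
    z-=.002
    h=move_l([*P,z],R(16.5+sgn*40),feed=.0018,until_force=max(3,15.5-max(push,0)))
    s=st("%d z%.1f %s"%(i,z*1000,h)); sgn=-sgn
    push=s["wrist_force"][2]+3.5
    print("  collar above post est %.1f"%(s["position"][2]*1000-143.5+push/8))
    if h or push>13.5: break
E
```

```text
0 z159.0 False t 12.89 [532.4  20.8 158.9] F [-1.8  2.5 -3.5] gap 0.0211 q7 0.46
  collar above post est 15.4
1 z157.0 False t 14.44 [532.4  20.8 157.1] F [-3.7  2.5 -1.2] gap 0.0210 q7 -0.76
  collar above post est 13.9
2 z155.0 False t 15.99 [532.4  20.8 154.8] F [-2.9  3.4 -3.4] gap 0.0211 q7 0.46
  collar above post est 11.3
3 z153.0 False t 17.54 [532.3  20.8 153. ] F [-3.3  4.5 -2.7] gap 0.0210 q7 -0.76
  collar above post est 9.6
4 z151.0 False t 19.09 [532.4  20.9 151.1] F [-4.2  4.5 -0.8] gap 0.0212 q7 0.45
  collar above post est 7.9
5 z149.0 False t 20.64 [532.3  20.9 149.3] F [-3.8  3.3  0.6] gap 0.0209 q7 -0.76
  collar above post est 6.3
6 z147.0 False t 22.19 [532.4  20.9 147.4] F [-6.6  4.2  2. ] gap 0.0210 q7 0.45
  collar above post est 4.6
7 z145.0 False t 23.74 [532.3  21.  145.6] F [-5.9  3.   4.2] gap 0.0213 q7 -0.77
  collar above post est 3.1
8 z143.0 False t 25.29 [532.4  20.9 143.8] F [-5.3  4.1  3.7] gap 0.0211 q7 0.44
  collar above post est 1.2
```

```bash
python3 - <<'E'
from h import *
P=np.array([.5319,.0210]); z=.143; sgn=-1
for i in range(4):
    push=sense()["wrist_force"][2]+3.5
    z-=.0014
    h=move_l([*P,z],R(16.5+sgn*40),feed=.0013,until_force=max(3,14.5-max(push,0)))
    s=st("%d z%.1f %s"%(i,z*1000,h)); sgn=-sgn
    push=s["wrist_force"][2]+3.5
    print("  est %.1f push %.1f"%(s["position"][2]*1000-143.5+push/8,push))
    if h or push>12.5: break
for n in("scene","top"):
    p,d=camera(n); np.savez(f"{n}3.npz",p=p,d=d)
f=np.load("scene3.npz"); W=cloud("scene",f["d"]); zz=W[:,:,2]
cv2.imwrite("pics/c3.png",cv2.resize(f["p"][150:260,260:390,::-1],None,fx=5,fy=5,interpolation=cv2.INTER_CUBIC))
E
```

```text
0 z141.6 False t 26.84 [532.2  21.  142.7] F [-5.1  1.9  5.1] gap 0.0209 q7 -0.77
  est 0.3 push 8.6
1 z140.2 True t 28.01 [532.2  21.  142.3] F [-3.1 -0.2  9.4] gap 0.0210 q7 0.33
  est 0.4 push 12.9
```

View pics/c3.png

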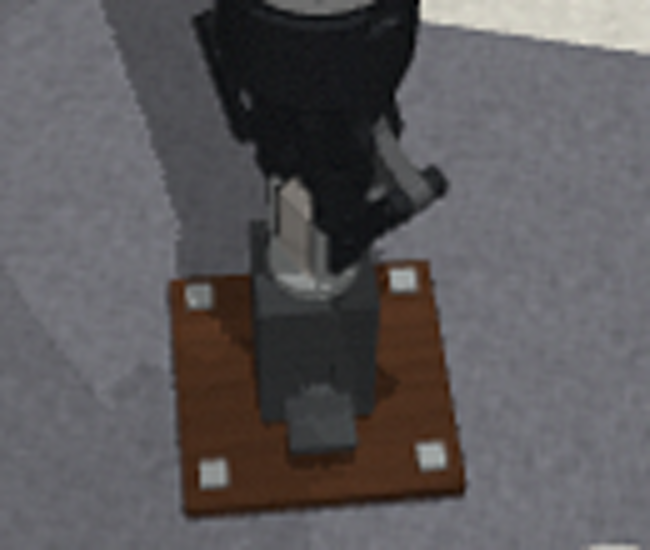

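```bash
python3 - <<'E'
from h import *
def chk(n,k):
    f=np.load(f"{n}{k}.npz"); W=cloud(n,f["d"]); z=W[:,:,2]; g=f["p"].min(2)
    a=np.radians(16.5); dx=W[:,:,0]-.533; dy=W[:,:,1]-.0205
    r=np.hypot(dx,dy); ub=np.maximum(abs(dx*np.cos(a)+dy*np.sin(a)),abs(dy*np.cos(a)-dx*np.sin(a)))
    H=z[(r>.0225)&(ub<.025)&(abs(z-.105)<.006)]; C=z[(r>.0125)&(r<.019)&(abs(z-.112)<.010)&(g>85)]
    print(n,"head",np.median(H)*1000,len(H),"collar top",np.median(C)*1000,len(C))
chk("scene",3); chk("top",3)
s=st(); P=np.array([.5319,.0210]); z=.1395; 
for sg in(-1,1):
    push=sense()["wrist_force"][2]+3.5
    h=move_l([*P,z],R(16.5+sg*40),feed=.0008,until_force=max(2.5,15.5-push)); s=st(str(h)); push=s["wrist_force"][2]+3.5; print(push, s["position"][2]*1000-143.5+push/8)
    if push>13.5: break
    z-=.0007
for n in("scene","top"):
    p,d=camera(n); np.savez(f"{n}4.npz",p=p,d=d); chk(n,4)
E
```

```text
scene head 104.86333080140648 114 collar top 112.64202988235506 53
top head 104.13588731715274 29 collar top 113.56083736676159 7
 t 28.11 [532.2  21.1 142.4] F [-1.8 -0.5  8.5] gap 0.0211 q7 0.33
True t 28.76 [532.2  21.2 142.5] F [-1.2 -0.5  7.2] gap 0.0213 q7 -0.08
10.716498136033733 0.3730112378363992
True t 29.34 [532.2  21.1 142.4] F [-2.  -0.7  7.2] gap 0.0211 q7 0.10
10.693982516580068 0.22239265171120737
scene head 104.90977798602886 117 collar top 112.79387666196573 56
top head 105.43058427422957 30 collar top 113.8391394081022 3
```

```bash
python3 - <<'E'
from h import *
command_gripper(.045); st("open"); 
p=sense()["position"]; move_l([p[0],p[1],.22],feed=.2); st("up")
for n in("scene","top"):
    pp,d=camera(n); np.savez(f"{n}5.npz",p=pp,d=d)
    W=cloud(n,d); z=W[:,:,2]; g=pp.min(2)
    a=np.radians(16.5); dx=W[:,:,0]-.533; dy=W[:,:,1]-.0205
    r=np.hypot(dx,dy); ub=np.maximum(abs(dx*np.cos(a)+dy*np.sin(a)),abs(dy*np.cos(a)-dx*np.sin(a)))
    H=z[(r>.0225)&(ub<.025)&(abs(z-.105)<.006)]; C=z[(r>.0125)&(r<.019)&(abs(z-.112)<.010)&(g>85)]; T=W[(abs(z-.156)<.006)&(r<.03)]
    print(n,"head",np.median(H)*1000,len(H),"collar",np.median(C)*1000,len(C),"top",np.median(T,0)*1000,len(T))
D=np.array([.5023,.3209])
for a in(93.3,-86.7):
    q=inverse_kinematics([*D,.15],R(a)); print(a,None if q is None else np.round(q,2))
    q=inverse_kinematics([.533+.225*.959,.0205+.225*.284,.075],R(a+13.2)); print(a,None if q is None else np.round(q,2))
E
```

```text
open t 29.80 [529.8  22.1 140.5] F [ 0.   0.2 -0.4] gap 0.0451 q7 0.10
up t 30.35 [529.3  21.7 219.4] F [ 0.4 -0.4  0. ] gap 0.0448 q7 0.19
scene head 105.96071820908104 137 collar 114.46126474500906 81 top [535.63792842  20.45676202 155.55617357] 98
top head 106.20987150773165 38 collar 113.57149627568974 9 top [nan nan nan] 0
93.3 [ 0.02  0.64 -0.94  1.79  0.6   1.02  0.47]
93.3 [ 0.34  0.95 -0.91  1.43  0.78  1.14  1.17]
-86.7 [-0.39  0.48 -0.34  1.82  0.2   0.88 -2.33]
-86.7 [-0.02  0.77 -0.23  1.45  0.2   0.94 -1.6 ]
  return _methods._mean(a, axis=axis, dtype=dtype,
  ret = um.true_divide(
```

```bash
python3 - <<'E'
from h import *
D=np.array([.5023,.3209])
movep([*D,.14],R(93.3)); h=move_l([*D,.033],feed=.1,until_force=8); st("down %s"%h)
command_gripper(0,100); s=st("grip"); np.save("zg.npy",s["position"])
move_l([*D,.22],feed=.2); st("lift")
u=np.array([np.cos(np.radians(16.5)),np.sin(np.radians(16.5))]); C=np.array([.5327,.0206])
movep([*(C+.24*u),.22],R(106.5)); st("stage")
move_l([*(C+.24*u),.10],feed=.15); sleep(.2); st("stage2")
for n in("scene","top"):
    p,d=camera(n); np.savez(f"{n}6.npz",p=p,d=d)
    cv2.imwrite(f"pics/{n}6.png",p[:,:,::-1])
a=np.load("scene6.npz")["p"][150:330,270:400,::-1];b=np.load("top6.npz")["p"][110:220,270:350,::-1]
a=cv2.resize(a,(420,582),interpolation=cv2.INTER_CUBIC); b=cv2.resize(b,(380,522),interpolation=cv2.INTER_CUBIC)
cv2.imwrite("pics/c6.png",np.hstack([a,np.pad(b,((0,60),(0,0),(0,0)))]))
E
```

```text
down False t 32.85 [502.7 321.4  33.7] F [ 1.7 -0.2 -0.4] gap 0.0447 q7 0.36
grip t 33.21 [502.7 321.3  33.8] F [0.4 0.1 5.3] gap 0.0167 q7 0.36
lift t 34.29 [501.8 320.  218.5] F [ 0.5 -0.3 -2.8] gap 0.0166 q7 0.54
stage t 35.61 [761.7  91.4 220.1] F [-0.2  1.2 -2.5] gap 0.0172 q7 1.26
stage2 t 36.76 [763.4  89.  101.4] F [-0.5  0.3 -3.2] gap 0.0169 q7 1.20
```

View pics/c6.png

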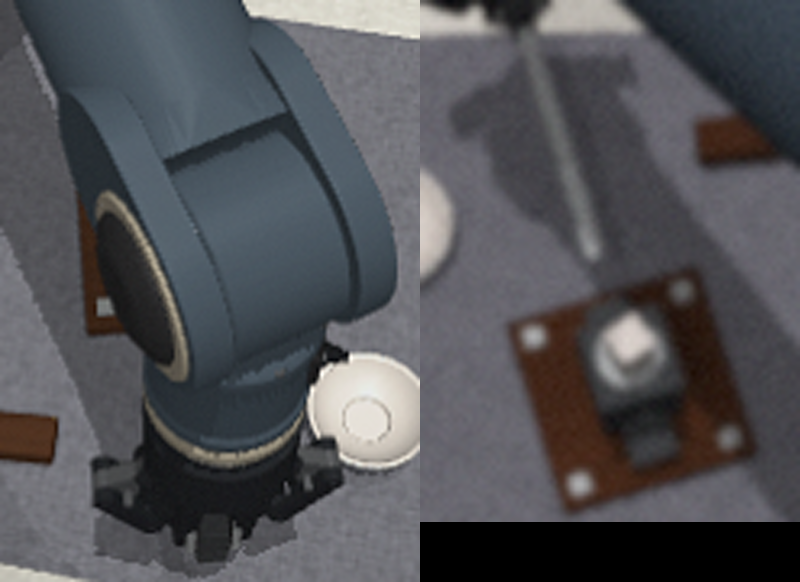

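```bash
cat > bar.py <<'E'
from h import *
def bar(k,under,n="top"):
    f=np.load(f"{n}{k}.npz"); W=cloud(n,f["d"]); z=W[:,:,2]
    a=np.radians(16.5); C=np.array([.5327,.0206])
    dx=W[:,:,0]-C[0]; dy=W[:,:,1]-C[1]; al=dx*np.cos(a)+dy*np.sin(a); la=-dx*np.sin(a)+dy*np.cos(a)
    m=(al>.045)&(al<.215)&(abs(la)<.02)&(z>under+.001)&(z<under+.026)
    A=al[m];L=la[m]; 
    for lo in np.arange(.05,.22,.02):
        w=(A>=lo)&(A<lo+.02)
        if w.sum()>3: print("al %.0f lat %.1f..%.1f mid %.1f ztop %.1f n%d"%(lo*1000+10,L[w].min()*1000,L[w].max()*1000,(L[w].min()+L[w].max())*500,np.median(z[m][w])*1000-under*1000,w.sum()))
    print("nose al",A.min()*1000)
    # slot / seal evidence, same camera
    r=np.hypot(dx,dy); T=W[(abs(z-.156)<.006)&(r<.03)]
    if len(T): print("seal top rect",cv2.minAreaRect(np.float32(T[:,:2]*1000)))
    H=(abs(z-.106)<.004)&(r<.05); print("head lat %.1f..%.1f al %.1f..%.1f"%(la[H].min()*1000,la[H].max()*1000,al[H].min()*1000,al[H].max()*1000))
    print("dish", px2w("scene",[384,270],.024)*1000)
E
python3 -c "
from bar import *
bar(6,.0677)"
```

```text
al 80 lat -7.6..1.7 mid -3.0 ztop 7.6 n21
al 100 lat -7.8..2.1 mid -2.9 ztop 10.3 n27
al 120 lat -7.9..2.6 mid -2.6 ztop 14.4 n25
al 140 lat -7.3..2.7 mid -2.3 ztop 16.5 n24
al 160 lat -7.1..2.7 mid -2.2 ztop 18.1 n24
al 180 lat -7.0..2.7 mid -2.2 ztop 18.2 n26
al 200 lat -6.8..2.8 mid -2.0 ztop 17.2 n21
al 220 lat -6.7..2.4 mid -2.1 ztop 18.0 n7
nose al 72.41678999477547
seal top rect ((532.4420776367188, 18.546812057495117), (22.185714721679688, 21.741323471069336), 33.87178421020508)
head lat -27.8..23.8 al -27.3..25.8
dish [[626.22860601 175.52658066  24.        ]]
```

```bash
python3 - <<'E'
from h import *
u=np.array([np.cos(np.radians(16.5)),np.sin(np.radians(16.5))]); C=np.array([.5327,.0206])
move_l([*(C+.24*u),.088],R(106.1),feed=.03); move_l([*(C+.208*u),.082],feed=.06); sleep(.2); st("pre")
h=move_l([*(C+.208*u),.0715],feed=.012,until_force=2.5); st("sill %s"%h)
p,d=camera("top"); np.savez("top7.npz",p=p,d=d)
from bar import bar
bar(7,.040)
E
```

```text
pre t 38.30 [732.5  79.9  82.1] F [-0.5  0.1 -2.6] gap 0.0169 q7 1.17
sill True t 39.10 [731.5  79.4  71.3] F [0.2 0.4 1.7] gap 0.0171 q7 1.16
al 60 lat -6.7..10.0 mid 1.7 ztop 8.5 n25
al 80 lat -7.0..2.8 mid -2.1 ztop 14.3 n25
al 100 lat -7.5..2.6 mid -2.5 ztop 16.2 n24
al 120 lat -7.4..2.2 mid -2.6 ztop 16.6 n23
al 140 lat -6.3..3.0 mid -1.7 ztop 16.9 n22
al 160 lat -7.1..3.0 mid -2.1 ztop 16.1 n23
al 180 lat -10.7..5.2 mid -2.7 ztop 16.5 n30
al 200 lat -15.9..17.5 mid 0.8 ztop 17.6 n11
nose al 45.01556556063839
seal top rect ((532.3800048828125, 17.890491485595703), (22.265216827392578, 21.92780113220215), 34.79296875)
head lat -27.8..23.5 al -27.7..25.3
dish [[626.22860601 175.52658066  24.        ]]
```

```bash
python3 - <<'E'
from h import *
u=np.array([np.cos(np.radians(16.5)),np.sin(np.radians(16.5))]); C=np.array([.5327,.0206]); z=.0725
move_l([*(C+.208*u),z],feed=.01); st("light")
h=move_l([*(C+.172*u),z],feed=.03,until_force=6); st("in %s"%h)
if not h:
    for a in(.158,.145,.130):
        h=move_l([*(C+a*u),z],feed=.02,until_force=30); s=st("%.3f %s"%(a,h)); print("along",s["wrist_force"][:2]@u)
        if h or s["wrist_force"][2]>10 : break
E
```

```text
light t 39.57 [732.1  79.6  72.1] F [-0.1 -0.1 -0.8] gap 0.0167 q7 1.16
in False t 40.92 [697.7  69.5  72.5] F [ 0.8  0.2 -0.7] gap 0.0173 q7 1.14
0.158 False t 41.77 [685.9  66.   73.4] F [ 5.3  2.6 -1. ] gap 0.0168 q7 1.13
along 5.804792149617391
0.145 False t 42.57 [677.5  63.6  75.1] F [13.6  3.1 -2.6] gap 0.0170 q7 1.12
along 13.950453607896804
0.130 False t 43.47 [659.4  58.1  73.4] F [ 5.3  1.1 -1.4] gap 0.0171 q7 1.11
along 5.349089296204928
```

```bash
python3 - <<'E'
from h import *
u=np.array([np.cos(np.radians(16.5)),np.sin(np.radians(16.5))]); C=np.array([.5327,.0206]); z=.0725
for a in(.115,.100,.084):
    h=move_l([*(C+a*u),z],feed=.025,until_force=32); s=st("%.3f %s"%(a,h)); print("along",s["wrist_force"][:2]@u, "tcp al",(s["position"][:2]-C)@u)
    if h: break
for n in("scene","top"):
    p,d=camera(n); np.savez(f"{n}8.npz",p=p,d=d)
    W=cloud(n,d); zz=W[:,:,2]; T=W[(abs(zz-.166)<.006)&(np.hypot(W[:,:,0]-.533,W[:,:,1]-.02)<.02)]
    print(n,len(T),np.median(T,0)*1000 if len(T) else "")
a=np.load("scene8.npz")["p"][130:290,250:400,::-1]
cv2.imwrite("pics/c8.png",cv2.resize(a,None,fx=3.7,fy=3.7,interpolation=cv2.INTER_CUBIC))
E
```

```text
0.115 False t 44.22 [642.9  53.2  72.7] F [1.5 0.4 1.6] gap 0.0169 q7 1.10
along 1.5043539034613518 tcp al 0.11488626590645154
0.100 False t 44.97 [627.8  48.7  72.3] F [-0.5 -0.2  2.6] gap 0.0170 q7 1.10
along -0.5020042794756499 tcp al 0.09919166898294983
0.084 False t 45.76 [613.   44.3  72.5] F [ 0.5 -0.1  4.1] gap 0.0171 q7 1.09
along 0.4341675114102895 tcp al 0.08369570392275866
scene 0 
top 74 [532.68936233  17.74840099 166.83921882]
```

View pics/c8.png

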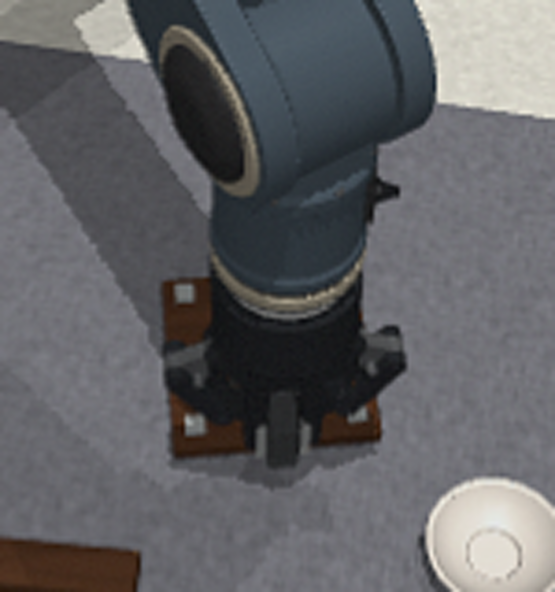

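```bash
python3 - <<'E'
from h import *
u=np.array([np.cos(np.radians(16.5)),np.sin(np.radians(16.5))]); C=np.array([.5327,.0206])
command_gripper(.05); st("open")
move_l([*(C+.150*u),.076],feed=.08); move_l([*(C+.19*u),.25],feed=.2); st("up")
movep([.60,.33,.30],R(106)); sleep(.3); st("away")
for n in("scene","top"):
    p,d=camera(n); np.savez(f"{n}9.npz",p=p,d=d)
    W=cloud(n,d); z=W[:,:,2]; g=p.min(2); dx=W[:,:,0]-C[0];dy=W[:,:,1]-C[1]; r=np.hypot(dx,dy); al=dx*u[0]+dy*u[1]; la=dy*u[0]-dx*u[1]
    T=W[(abs(z-.167)<.006)&(r<.02)]; ub=np.maximum(abs(al),abs(la))
    H=z[(r>.0225)&(ub<.025)&(abs(z-.105)<.004)]
    Co=z[(r>.0125)&(r<.019)&(abs(z-.125)<.005)&(g>85)]
    D=(al>.055)&(al<.12)&(abs(la)<.018)&(abs(z-.084)<.005)
    print(n,"sealtop",len(T),(T.mean(0)*1000).round(1),"head z",np.median(H)*1000,"collar top",np.median(Co)*1000,len(Co),"drift head al",al[D].min()*1000,al[D].max()*1000,"z",np.median(z[D])*1000,D.sum())
a=np.load("scene9.npz")["p"][150:270,260:390,::-1]
cv2.imwrite("pics/c9.png",cv2.resize(a,None,fx=4.5,fy=4.5,interpolation=cv2.INTER_CUBIC))
E
```

```text
open t 46.27 [612.9  44.3  72.2] F [-0.   0.3 -0.2] gap 0.0500 q7 1.09
up t 48.29 [714.1  74.1 248.5] F [-0.2  0.7  0.1] gap 0.0500 q7 1.25
away t 49.69 [600.8 328.8 299.6] F [ 0.3 -0.3 -0.1] gap 0.0500 q7 0.86
scene sealtop 113 [535.6  21.3 166.8] head z 105.57619080151315 collar top 125.41711737977369 79 drift head al 68.61255648019436 98.86063131050099 z 83.29116324298491 113
top sealtop 0 [nan nan nan] head z nan collar top nan 0 drift head al 73.77820747459417 95.40825674623522 z 84.38073247338274 27<stdin>:13: RuntimeWarning: Mean of empty slice.
  ret = um.true_divide(
  return _methods._mean(a, axis=axis, dtype=dtype,
  ret = ret.dtype.type(ret / rcount)
```

View pics/c9.png

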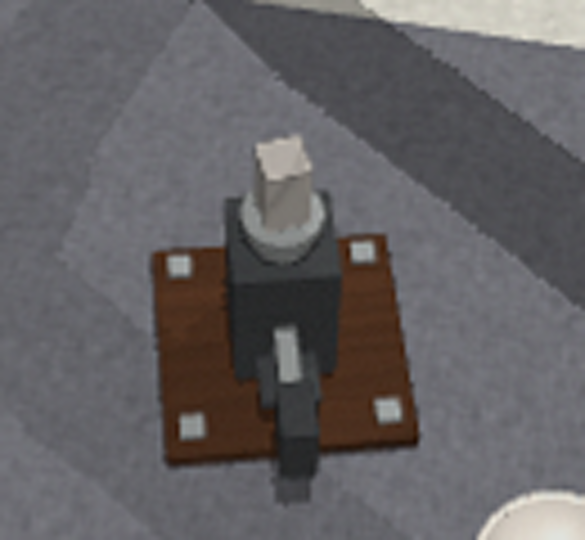

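```bash
python3 -c "
from h import *
st(); finish_job()"
```

```text
t 49.79 [600.4 329.4 299.9] F [-1.   0.4 -0.3] gap 0.0499 q7 0.86
the job is handed in; nothing more can be done
```

I fitted the seal, let it go, then lifted it with the drift and handed the job in at 49.8 s. No verdict was reported.

- **Seating:** I took the seal from the rack and worked it into the bore with ±40° swings. After I let go, the seal's top measured 155.6 mm in the scene view, against 156 mm for fully home. The collar stood about 8 mm proud of the post's top face, which is its own thickness.
- **Post travel:** The push never read above about 13 N, which is about 1.6 mm on the spring foot by its stiffness. I inferred this from the wrist force, as the joint itself is not readable.
- **Drift:** I drove it along the slot with up to about 14 N read along it, then released it.
- **Last scene picture:**
  - The collar was about 11.8 mm above the post, and the seal looked upright in the bore.
  - The drift's head spanned 69 to 99 mm from the axis, so it was centred at about 84 mm. That puts the nose about 81 mm past the axis.
  - The head's top was at about 83 to 84 mm, which fits the drift lying on the slot floor.
- **Robot:** It was clear of everything when I handed in.

**Checks that failed or disagreed:**
- The arm blocked the top camera's view of the seal in the last check, so the final seal height rests on the scene camera alone.
- The seal's top measured about 2 mm off the post's centre in the scene view, both seated and lifted. I took this as measurement bias rather than a lean.
- The two cameras differed by about 2 mm in y. I therefore aligned each fit within one camera's view.
- I did not re-measure the ink bottle, dish or paperweight. The robot gave no sign of touching them.

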